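Let a tin out of the counter dispenser without slamming its hood

ROBOT

A 6-joint arm with a two-finger parallel gripper is mounted at the origin on the work surface. World frame = base frame: x ahead of the robot, y to its left, z up, the work surface at z = 0. Lengths are in m, angles in rad, forces in N, time in s.
With the tool pointing down it reaches from about 0.35 to 0.975 m from the base axis. Payload 17.4 kg.
Tool frame: the origin (TCP) lies on the centre line of the jaws, within the pads' length; the fingertips stand bot.tips_ahead ahead of it and the grasp point (between the pads) lies 11 mm behind it (bot.tips_ahead is the distance from the TCP to the fingertips, in m); z points along the fingers, y is the line along which they close (so a half turn about z gives the same grasp; the last joint's range is limited). The gripper opens to 85 mm and grips with 20 to 120 N. Pads are 22 mm wide; open, the fingers measure 114 mm over their backs; the gripper's body (76 mm by 85 mm) begins 54 mm behind the grasp point. The pads swing forward as they close: fully open they stand 13 mm farther back than shut.
Start: joints at [1.187, 0.116, 1.442, -0, 1.584, -0.038], TCP at [0.229, 0.635, 0.239] pointing down, gripper open.
Joint ranges: [-2.83, 2.83], [-0.83, 2.19], [0.07, 2.5], [-1.14, 4.28], [0.01, 3], [-2.97, 2.97]. Speed limits (rad/s): [1.89, 1.89, 2.22, 3.14, 3.14, 3.14].

INTERFACE

Orientations are given as a rotation vector (axis times angle).
In Python, from bench import bot, planner, capture, find_in gives the robot as it stands. The module is installed in compiled form; this text tells all that it offers. Calls block until the motion is done:
- bot.move_pose(position, orientation): joint-space move of the TCP to a pose.
- bot.move_linear(position, orientation=None, speed=0.15, max_force=None): straight line of the TCP; orientation=None keeps the orientation; speed is the mean speed in m/s. With max_force (N) it stops when the force on the tool has changed by that much, and returns True; else False.
- bot.move_j(angles): joint-space move.
- bot.grip(opening, strength=None): opening from 0.0 (shut) to 1.0 (fully open); strength is the grip in N (None keeps the last); returns when the fingers have stopped.
- bot.hold(seconds).
- planner.solve_ik(position, orientation): joint angles nearest the present ones, or None.
- capture(name): name is "side" or "top" or "wrist"; returns a dict with "image" (384x512x3 uint8, red, green, blue), "intrinsics" (3x3 intrinsics, pixels), "R" (3x3) and "t" (3): a world point X has camera coordinates R X + t. Camera axes: x right, y down, z forward; pixel columns grow to the right and rows downward; lengths in m; the calibration is good to about 2 mm. The wrist camera is an equidistant fisheye: a pixel r from the principal point sees the ray r / f radians off the axis. A picture is of the moment at which its call begins. There is no depth.
A pose or a line that the arm cannot do raises bot.IKError and nothing moves.
- bot.sign_off(): hands the job in; it is judged then, once.
Trained networks look in a picture, given as the dict that the camera call returned (one of the last four; its "shot" number tells which), for a name from the list of things; names that differ only in an ending like _2 or _b are one class to them, and where a whole thing is asked for, a point or a joint stands for the part that bears it (a point fixed in the world has none). Each returns a list of dicts, best first, with "confidence" (0 to 1); they miss things now and then, are a little off and sometimes report something else, mostly with a low value. They report only what shows in the picture. A call takes as long as a camera call.
- find_in(picture, query): "pixel" ([column, row] in pixels, amid what is visible of it).
Readings, each from a call of its own:
- bot.read_time_s(): time.
- bot.read_q(): joint angles.
- bot.read_qvel(): joint speeds.
- bot.read_tau(): joint torques, N m.
- bot.read_tcp_pos(): TCP position.
- bot.read_tcp_rot(): TCP orientation.
- bot.read_force(): force on the tool from outside, world axes, zero at the start.
- bot.read_moment(): the same for the moment, N m.
- bot.read_gripper_width(): opening from 0.0 (shut) to 1.0 (fully open).
- bot.read_grasp_force(): force on a finger pad.
Only numpy, scipy, OpenCV 4.12 (cv2) and the standard library are available. Lean on these libraries where they do the work, as an engineer would, in place of code of your own. Each camera call takes 0.05 s, during which the arm holds its last target. There are 200 camera calls.

TASK

Press the paddle of the tin dispenser's lever right down so that its clear hood lifts and the tin inside rolls out to the stop at the low end of the chute, then ease the lever back up so that the hood comes down gently and does not slam. Only press the paddle: do not touch the hood or either tin, pick nothing up and leave the other things on the counter where they are. Finish with the hood shut, the tin lying against the stop and the robot clear.

Things in the scene. Friction and masses are not known exactly. Their poses are not given: they have to be found in the camera images.
- dispenser: the steel tin dispenser fixed to the counter, 320 mm long (its y) by 120 mm wide (its x), 165 mm high at the hood; origin at the centre of its underside, on the counter; z up. Its chute runs along y and slopes 0.21 rad down towards -y; at the -y end (y = -150 mm) an upright plate is the stop. The hooded hopper covers y = 30 to 160 mm. The lever is along its -x side
- paddle_top (a point): centre of the upper face of the lever's black paddle, a 52 mm (x) by 56 mm (y) plate 8 mm thick on the -x side of the dispenser, beside the chute's low end. With the lever up it stands about 128 mm above the counter. Pressing takes about 3 to 8 N and carries it about 54 mm down, nearly straight (under 6 mm sideways); its face leans 0.22 rad one way when up and 0.23 rad the other way when down. The pad is the only part to press
- lever (a joint): lever angle: 0 up (as at the start), 0.456 pressed fully down against its stop. The hood's weight pushes the lever back up and hardly anything damps it: it follows the finger up, and flies up if let go
- hood (a joint): hood angle: 0 shut, 0.76 fully open; linked rigidly to the lever, always 1.67 times the lever angle. Falls shut by its weight if the lever is let go
- cover: the clear hood with steel edges, 88 mm (x) by 122 mm (y), its front skirt 80 mm deep, shutting the hopper in front of the tin; origin on its hinge axis, at the dispenser's +y end, 161 mm above the counter. Swings up towards +y, its highest edge then about 250 mm above the counter
- tin: the plain closed metal tin lying in the chute, 50 mm diameter by 66 mm long, its axis along the dispenser's x; its origin lies on its side wall and turns with it as it rolls
- tin_center (a point): centre of the tin in the chute. It waits at about y = +64 mm in the dispenser's frame behind the hood's skirt; once the hood is about half open or more it rolls to -y within about a second, and lies against the stop with its centre at about y = -127 mm, 57 mm above the counter
- spare_tin: another tin like the first, 50 mm diameter, 66 mm tall, standing on the counter; origin at the centre of its underside; leave alone
- cup: white cup, 86 mm across, 130 mm tall; origin under its centre; leave alone
- bottle: white sauce bottle, 62 mm diameter, 180 mm tall; origin under its centre; leave alone
- jar: glass jar, 68 mm diameter, 100 mm tall; origin under its centre; leave alone
- shaker: steel shaker, 86 mm diameter at the widest, 190 mm tall; origin under its centre; leave alone
- jigger: steel measure, 44 mm diameter, 75 mm tall; origin under its centre; leave alone
- spoon: black spoon 170 mm long lying on the counter; origin under its centre; leave alone

How it is judged:
By the outcome, as a careful person would: the job done as asked, in the order asked, and still so for the second after the job is handed in, with the robot touching nothing.
It also fails if it takes over 48 s, if anything falls off the work surface, if the arm or the gripper's body presses on something with over 40 N, if the wrist force passes 120 N, or if a joint passes its speed limit or range.

## Working session

There is one attempt and no reset: what is moved stays moved. The work goes in short steps, each a Python script; the robot and the scene stay as the last script left them, time stands still between calls to the robot, and variables do not carry over. Pictures are saved under pics/ and viewed, at most 10 in all, crops included, and the job is handed in when it is done.

```bash
mkdir -p pics; cat > h.py <<'E'
import numpy as np, cv2
from bench import bot, planner, capture, find_in
from scipy.spatial.transform import Rotation as Rn
def ray(c,p):
    K=np.array(c["intrinsics"]);d=np.linalg.inv(K)@[p[0],p[1],1];R=np.array(c["R"]);t=np.array(c["t"])
    return -R.T@t, R.T@(d/np.linalg.norm(d))
def at_z(c,p,z):
    o,d=ray(c,p); return o+d*(z-o[2])/d[2]
def proj(c,X):
    x=np.array(c["K"] if "K" in c else c["intrinsics"])@(np.array(c["R"])@np.array(X)+np.array(c["t"])); return x[:2]/x[2]
def tri(rs):
    A=0;b=0
    for o,d in rs:
        M=np.eye(3)-np.outer(d,d);A=A+M;b=b+M@o
    return np.linalg.solve(A,b)
E
python3 - <<'E'
from h import *
s=capture("side");t=capture("top")
for n,c in(("side",s),("top",t)): cv2.imwrite(f"pics/{n}0.png",cv2.resize(c["image"][...,::-1],(800,600)))
for q in["paddle_top","dispenser","cover","tin_center","spare_tin","shaker","bottle","cup","jar","jigger"]:
    print(q,[[(np.round(d["pixel"]).tolist(),round(d["confidence"],2)) for d in find_in(c,q)[:2]] for c in(s,t)])
a=find_in(s,"paddle_top");b=find_in(t,"paddle_top")
if a and b: print(tri([ray(s,a[0]["pixel"]),ray(t,b[0]["pixel"])]),at_z(t,b[0]["pixel"],.128),at_z(s,a[0]["pixel"],.128))
print(bot.tips_ahead,bot.read_tcp_rot(),bot.read_time_s(), ray(s,(256,192)),ray(t,(256,192)))
E
```

```text
paddle_top [[([241.0, 217.0], 0.68)], [([301.0, 198.0], 0.55)]]
dispenser [[([257.0, 212.0], 0.63)], [([252.0, 184.0], 0.67), ([298.0, 197.0], 0.34)]]
cover [[([247.0, 172.0], 0.76)], [([215.0, 184.0], 0.67)]]
tin_center [[([271.0, 291.0], 0.42)], [([216.0, 181.0], 0.69)]]
spare_tin [[([242.0, 221.0], 0.68), ([258.0, 215.0], 0.51)], [([209.0, 239.0], 0.85), ([255.0, 256.0], 0.66)]]
shaker [[([225.0, 154.0], 0.57)], [([154.0, 198.0], 0.73)]]
bottle [[([282.0, 185.0], 0.66)], [([210.0, 150.0], 0.76)]]
cup [[([324.0, 263.0], 0.85), ([226.0, 154.0], 0.17)], [([346.0, 141.0], 0.92)]]
jar [[([309.0, 217.0], 0.86)], [([269.0, 135.0], 0.63), ([345.0, 138.0], 0.27)]]
jigger [[([274.0, 287.0], 0.9)], [([345.0, 180.0], 0.72)]]
[ 0.56539101 -0.06892728  0.13379211] [ 0.56956794 -0.06986105  0.128     ] [ 0.56205963 -0.06007718  0.128     ]
0.008 [ 5.40426517e-01  3.09473080e+00 -5.61822735e-05] 1.2 (array([ 0.51609779, -0.87131497,  0.64180679]), array([ 0.08973596,  0.87169676, -0.48175949])) (array([0.50876809, 0.08092795, 1.1799831 ]), array([ 0.07026988, -0.02652383, -0.99717533]))
```

View pics/top0.png

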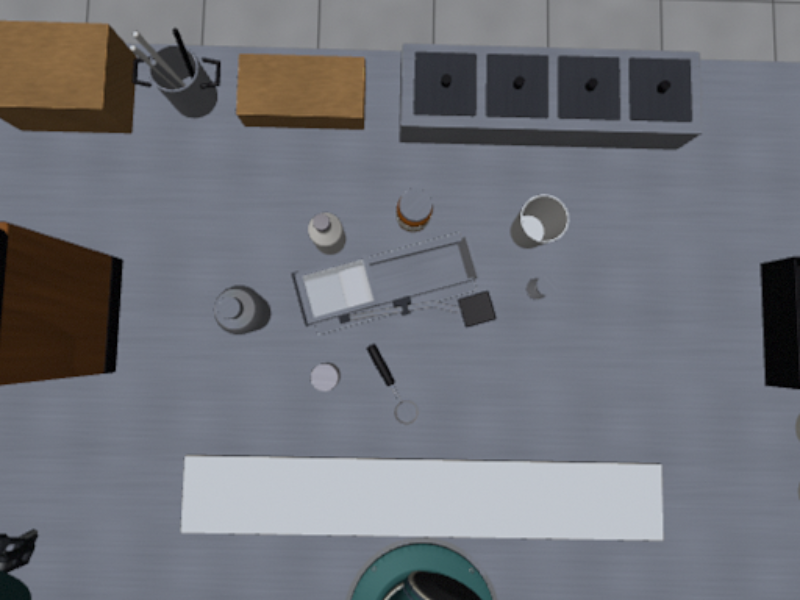

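View pics/side0.png

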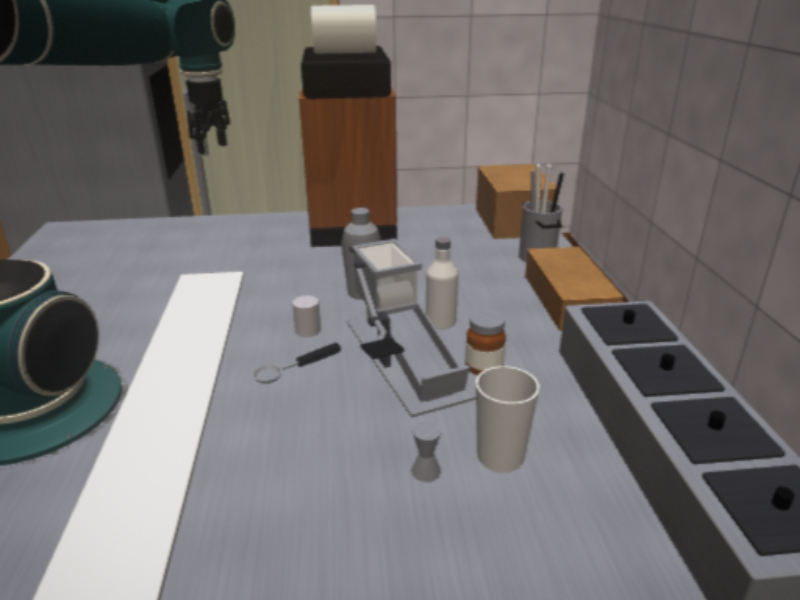

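```bash
python3 - <<'E'
from h import *
s=capture("side");t=capture("top");k=1.5625
a=np.array([383,348])/k;b=np.array([477,309])/k
P=tri([ray(s,a),ray(t,b)]);print("mine",P)
u=at_z(t,np.array([310,322])/k,.06)-at_z(t,np.array([477,280])/k,.06)
l=at_z(t,np.array([344,319])/k,.1);print("u",u,"lever pivotish",l)
u2=at_z(t,np.array([477,309])/k,.128)  # paddle from top with known height
# paddle side edges give yaw: left edge corners -> x axis
e=at_z(t,np.array([488,291])/k,.128)-at_z(t,np.array([494,322])/k,.128)
th=np.arctan2(-u[0],u[1]);print("yaw",th,"paddle edge yaw",np.arctan2(e[1],e[0]),u2)
# tool: z down, tool y along dispenser x
for y in(th,th+np.pi):
    X=np.array([np.cos(y),np.sin(y),0]);Z=np.array([0,0,-1.]);R=np.c_[np.cross(X,Z),X,Z]
    rv=Rn.from_matrix(R).as_rotvec();q=planner.solve_ik([P[0],P[1],.27],rv);print(rv,None if q is None else np.round(q,2))
E
```

```text
mine [ 0.57074223 -0.08178774  0.12450362]
u [-0.08462308  0.30708991  0.        ] lever pivotish [0.54887909 0.15093832 0.1       ]
yaw 0.26889096048604727 paddle edge yaw 0.1972767151147512 [ 0.57019804 -0.08123584  0.128     ]
[1.90363094 2.49915859 0.        ] [-0.19 -0.1   1.61 -0.    1.63 -0.46]
[ 2.49915859 -1.90363094  0.        ] [-0.19 -0.1   1.61 -0.    1.63  2.69]
```

```bash
cat >> h.py <<'E'
th=.24
def rv():
    X=np.array([np.cos(th),np.sin(th),0]);Z=np.array([0,0,-1.]);return Rn.from_matrix(np.c_[np.cross(X,Z),X,Z]).as_rotvec()
E
python3 - <<'E'
from h import *
bot.move_linear([.229,.635,.33],speed=.25)
bot.grip(0.)
bot.move_pose([.570,-.081,.33],rv())
bot.move_linear([.570,-.081,.20],speed=.2)
print(bot.read_tcp_pos(),bot.read_time_s(),bot.read_force())
w=capture("wrist");s=capture("side")
K=np.array(w["intrinsics"])
def fp(X):
    c=np.array(w["R"])@np.array(X)+np.array(w["t"]);r=np.hypot(c[0],c[1]);a=np.arctan2(r,c[2]);return K[:2,2]+K[0,0]*a*c[:2]/r
im=w["image"][...,::-1].copy()
cx,cy=np.array([np.cos(th),np.sin(th)]),np.array([-np.sin(th),np.cos(th)])
P=np.array([.570,-.081])
for sx,sy in((-1,-1),(-1,1),(1,-1),(1,1),(0,0)):
    q=P+cx*.026*sx+cy*.028*sy; x=fp([*q,.128-sy*0.006*0]);print(x.round());cv2.circle(im,tuple(int(v) for v in x),2,(0,0,255),-1)
cv2.imwrite("pics/w1.png",cv2.resize(im,(800,600)))
cv2.imwrite("pics/s1.png",cv2.resize(s["image"][130:290,160:360,::-1],(750,600),interpolation=cv2.INTER_CUBIC))
E
```

```text
[ 0.5704538  -0.08100489  0.20139333] 6.175 [ 0.6109584  -0.15928105  1.02475919]
[222. 240.]
[220. 169.]
[289. 240.]
[292. 169.]
[256. 206.]
```

View pics/w1.png

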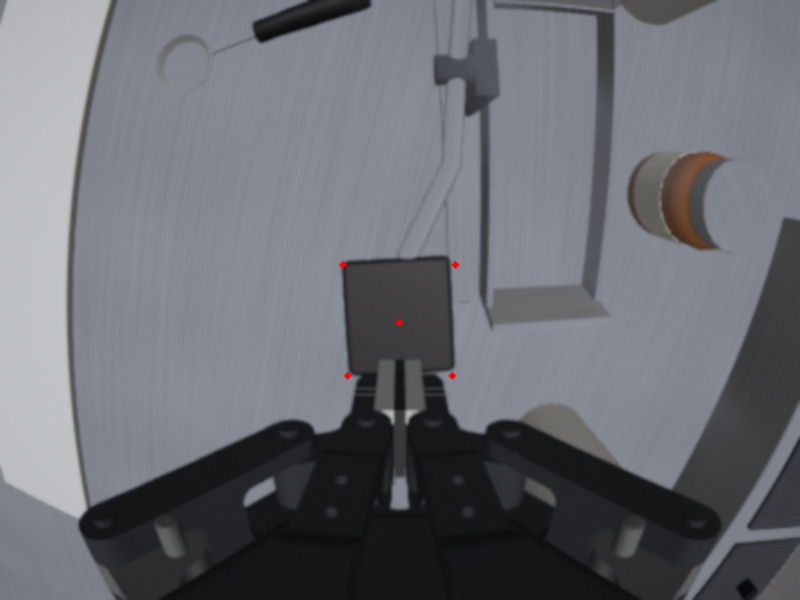

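View pics/s1.png

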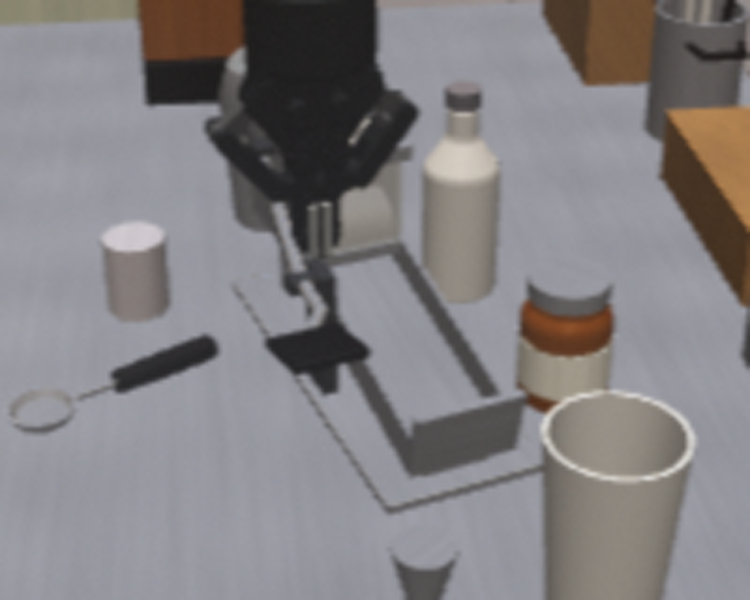

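```bash
python3 - <<'E'
from h import *
xy=[.5695,-.0785]
bot.move_linear([*xy,.155],speed=.1)
print(bot.read_force())
h=bot.move_linear([*xy,.120],speed=.03,max_force=12);print(h,bot.read_tcp_pos(),bot.read_force())
h=bot.move_linear([*xy,.066],speed=.04,max_force=20);print(h,bot.read_tcp_pos(),bot.read_force())
bot.hold(1.5)
print(bot.read_tcp_pos(),bot.read_force(),bot.read_time_s())
s=capture("side");t=capture("top")
cv2.imwrite("pics/s2.png",np.hstack([cv2.resize(c["image"][r,q,::-1],(400,400),interpolation=cv2.INTER_CUBIC) for c,r,q in((s,slice(100,290),slice(160,350)),(t,slice(100,250),slice(180,330)))]))
E
```

```text
[0.41830228 0.36474138 0.67140917]
False [ 0.56949746 -0.07842173  0.12002111] [ 1.69492941 -1.48721334  2.9838833 ]
True [ 0.57010033 -0.07836304  0.08213913] [-1.33255129 -1.28556456  8.14722544]
[ 0.5700725  -0.07835197  0.08204943] [-0.39778774 -1.90207931 10.93081993] 10.6333
```

View pics/s2.png

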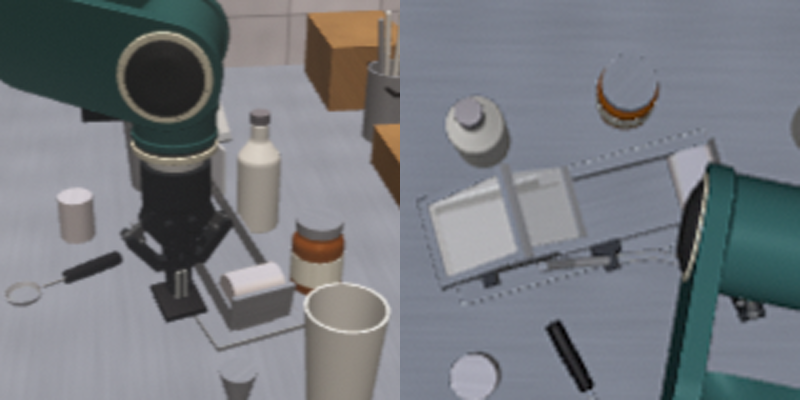

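```bash
python3 - <<'E'
from h import *
xy=[.5695,-.0785]
h=bot.move_linear([*xy,.078],speed=.02,max_force=15);print(h,bot.read_tcp_pos(),bot.read_force())
bot.hold(.3)
bot.move_linear([*xy,.150],speed=.009);print(bot.read_tcp_pos(),bot.read_force())
bot.move_linear([*xy,.30],speed=.1)
p=bot.read_tcp_pos()
bot.move_linear([.45,-.25,.33],speed=.2)
bot.hold(.5);print(bot.read_time_s(),bot.read_force())
s=capture("side");t=capture("top")
cv2.imwrite("pics/s3.png",np.hstack([cv2.resize(c["image"][r,q,::-1],(400,400),interpolation=cv2.INTER_CUBIC) for c,r,q in((s,slice(100,290),slice(160,350)),(t,slice(100,250),slice(180,330)))]))
E
```

```text
True [ 0.57075799 -0.07870579  0.08203375] [-3.08770973 -1.14045209  9.92528337]
[ 0.56949719 -0.0785031   0.15000581] [ 0.3935401  0.2219584 -0.3025085]
22.4 [0.3983735  1.39521787 0.49073234]
```

View pics/s3.png

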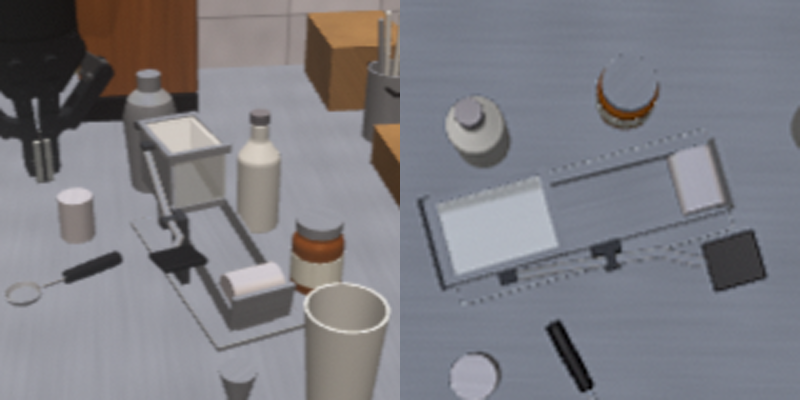

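The hood is shut (top view around 495,225), the tin lies against the stop (around 695,180), the lever is up, and the robot is clear.

```bash
python3 -c "
from bench import bot
print(bot.sign_off())"
```

```text
the job is handed in; nothing more can be done
None
```

I pressed the paddle down to its stop and the tin rolled out. I then eased the lever up over about 8 s; the last picture showed the hood shut, the tin against the stop and the robot clear, and the job is handed in at about 22 s.

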